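# Square a slide on the stage with its spring clip

### The arm

A 7-joint arm with a two-finger parallel gripper is mounted at the origin on a cart in front of the work surface, level with it; the furniture and walls round the work are solid. World frame = base frame: x ahead of the robot, y to its left, z up, the work surface at z = 0. Lengths are in mm, angles in rad, forces in N, time in s.
With the tool pointing down it reaches from about 400 to 875 mm from the base axis. Payload 4.4 kg.
Tool frame: the origin (TCP) lies midway between the tips of the shut fingers; the grasp point (between the pads) lies ctrl.grip_depth behind it (ctrl.grip_depth is the distance from the TCP to the grasp point, in mm); z points along the fingers, y is the line along which they close (so a half turn about z gives the same grasp; the last joint's range is limited). The gripper opens to 85 mm and grips with 20 to 120 N. Pads are 22 mm wide; open, the fingers measure 114 mm over their backs; the gripper's body (76 mm by 85 mm) begins 54 mm behind the grasp point. The pads swing forward as they close: fully open they stand 13 mm farther back than shut.
Start: joints at [-1.359, 0.628, 0.038, 1.517, -0.027, 0.996, -0.02], TCP at [178.232, 625.101, 231.313] pointing down, gripper open.
Joint ranges: [-3.06, 3.06], [-0.37, 2.12], [-1.25, 1.32], [0.18, 2.47], [-1.1, 4.24], [0.23, 1.98], [-2.94, 2.94]. Speed limits (rad/s): [2.57, 2.57, 3.14, 3.14, 3.14, 3.14, 3.14].

### API

Orientations are given as [roll, pitch, yaw] about the fixed x, y, z axes, in that order (R = Rz(yaw) Ry(pitch) Rx(roll)).
In Python, from cell import ctrl gives the robot as it stands.
- The arm moves only by the tool carry_out, never from a script. Its argument "deltas" is one flat list of numbers, 7 for each row, row after row: the turn, a rotation vector about the tool's x, y, z in degrees, then the shift along the tool's x, y, z in m, then the closure, from -1 (fully open) to 1 (shut). In form: [wx, wy, wz, dx, dy, dz, claw, wx, wy, wz, dx, dy, dz, claw, ...]. A call has 1 to 12 rows; each row shifts and turns the commanded pose from where the row before left it, along the tool's axes as they then stand; what a row does not reach is not made up. A row lasts 1/8 s, in which the tool goes at most 62.5 mm and 10.7 degrees, less where a joint would pass 70% of its speed; a pose out of reach is approached as far as the arm can. A call with a gripper value outside its range is refused whole. The fingers move at their own pace and stop on an object; the grip force is fixed at half the most. Time passes only in rows, so rows that do not move let the fingers close. It gives the time, the measured TCP pose, the force, the opening and the grip force at its end, in the units of the state.
- ctrl.read_state(): the state, without advancing time (a new reading comes with each control period).
- ctrl.get_image(name): name is "side" or "top"; returns the picture (420x560x3 uint8, red, green, blue); there is no depth.
- ctrl.calibration(name): a dict with "mtx" (3x3 intrinsics, pixels), "R" (3x3) and "t" (3): a world point X has camera coordinates R X + t. Camera axes: x right, y down, z forward; pixel columns grow to the right and rows downward; lengths in mm; the calibration is good to about 2 mm. A picture is of the moment at which its call begins. calibration takes no time and is no camera call.
- ctrl.finish_job(): hands the job in; it is judged then, once.
The state is a dict: "clock": time; "qpos": joint angles; "qd": joint speeds; "tau": joint torques, N m; "eef_pos": TCP position; "tool_rot": TCP orientation; "force": force on the tool from outside, world axes, zero at the start; "torque": the same for the moment, N m; "width": finger opening in mm; "gripper_force": force on a finger pad.
Only numpy, scipy, OpenCV 4.12 (cv2) and the standard library are available. Lean on these libraries where they do the work, as an engineer would, in place of code of your own. Each camera call takes 0.05 s, during which the arm holds its last target. There are 200 camera calls.

### The job

Square up the white slide on the inspection stage with the stage's own spring clip: swing the clip by its thumb pin round its pivot screw onto the slide's near edge until the slide is pushed flush against the back stop and the clip holds it there under light spring pressure by itself, with your hand off it for a second. Then swing the clip back to its parked side, well clear, leaving the slide flush against the stop. Be gentle, as the slide chips if the clip is forced; do not touch the slide, and leave the other things on the bench alone.

Things in the scene. Friction and masses are not known exactly. Their poses are not given: they have to be found in the camera images.
- stage: Fixed aluminium stage plate, 170 x 180 mm, its flat top (the slide bed) 12 mm above the bench; it spans x -90..80 mm and y -70..110 mm about its origin, which lies at bench height. Its +x is the direction in which the clip pushes the slide, towards the back stop; +y points to the pivot screw's side.
- back_stop: Dark steel bar 100 mm long (y), 14 mm wide (x), 10 mm high, fixed on the stage bed beyond the slide, parallel to the stage's y; adjustable along the stage's x, so its place on the stage varies by several mm. Origin: foot of the middle of the face that the slide comes to rest against, which looks to its own -x.
- slide: Loose polished white slide, 50 (x) x 75 (y) x 5 mm, 47 g, slippery (friction about 0.2), lying flat on the stage bed, 9 to 25 mm short of the back stop and up to 7 degrees askew. Origin: centre of its underside. Flush means its far long edge lies along the stop's face. It chips if pressed against the stop with more than about 9 N.
- slide_edge (a point): Middle of the slide's far long edge (its own +x side, 25 mm from its centre), half way up.
- pivot (a point): Top of the brass pivot screw head (17 mm wide, 41 mm above the bench), on the vertical axis about which the clip swings; in the stage's frame at x -22, y +85 mm. Under the lever a sprung finger turns on the same screw; its nose, an upright round stud 12 mm wide, 85 mm from the axis, 13.5 to 24 mm above the bench, meets the middle of the slide's near edge.
- post (a point): Centre of the top of the clip's thumb pin: a dark upright round pin, 12 mm wide, top 66 mm above the bench, at the free end of the flat steel lever, 125 mm from the pivot axis. It stands free from 31 mm (top of the lever) to 66 mm above the bench; grip or push it there. The lever passes above the slide without touching it.
- clip (a joint): Lever angle, rad: 0 parked, towards the robot; grows anticlockwise from above; 1.0 with the lever along the stage's -y; limit 1.3; clear: under 0.5. Stays where left; takes 0.8 N m to turn (6.4 N at the pin) plus 0.68 N per N at the nose. The finger's set angle under it is bent by an unmeasured +-0.06 rad: feel for contact. Then 1 mm at the pin adds some 5 N at the nose; 2 to 7 N is good.
- marker: White marker pen with a black cap, 134 mm long, lying to the left of the stage. Bystander.
- spring_clamp: Black plastic spring clamp, 108 mm long, lying to the right of the stage. Bystander.
- vent_filter: White round filter disc, 60 mm wide, to the left of the stage. Bystander.
Not all that is in view belongs to the job. Of the things that look like the slide, the smaller one is meant.

How it is judged (in metres and radians):
On the way:
1. the clip by itself, with the robot touching nothing, holds the slide flush and pressed against the back stop with at least 1.5 N (x of slide_edge in the frame of back_stop above -0.002 m and angle between the x axis of slide and the x axis of back_stop, either way round below 0.04 rad and angle between slide's own z axis and vertical below 0.05 rad and contact force between each of the fingers, the arm and anything else below 0.2 N and contact force between slide and back_stop above 1.5 N), for 0.4 s.
At the end, for the whole second after the job is handed in: The clip is swung back (joint under 0.5 rad) and still; the slide lies flat and at rest, its far edge within 2 mm of the back stop's face and parallel to it within 0.04 rad (x of slide_edge in the frame of back_stop above -0.002 m and angle between the x axis of slide and the x axis of back_stop, either way round below 0.04 rad and angle between slide's own z axis and vertical below 0.05 rad and value of joint clip below 0.5 rad and velocity of joint clip between -0.05 and 0.05 rad/s and linear speed of slide below 0.01 m/s); the robot touches nothing.
It fails at once if the slide is pressed against the back stop with more than 9 N (contact force between slide and back_stop above 9 N).
It fails at once if the robot touches the slide (contact force between any of the fingers, the arm and slide above 0.5 N).
It fails at once if a bystander is moved by more than 20 mm (distance of any of marker, spring_clamp, vent_filter from where it was at the start of the episode above 0.02 m).
It also fails if it takes over 72 s, if anything falls off the work surface, if the arm or the gripper's body presses on something with over 40 N, if the wrist force passes 120 N, or if a joint passes its speed limit or range.

## Working session

There is one attempt and no reset: what is moved stays moved. The work goes in short steps, Python scripts to look and compute and a tool call to move; the robot and the scene stay as the last step left them, time stands still between calls to the robot, and variables do not carry over. Pictures are saved under pics/ and viewed, at most 13 in all, crops included, and the job is handed in when it is done.

Besides the shell and the picture viewer there is one more tool, called after ">>>" as name(argument=value, ...) on one line, values as JSON. carry_out: Moves the arm, as the interface text tells. Its arguments: {"type":"object","properties":{"deltas":{"type":"array"}},"required":["deltas"]}

```bash
mkdir -p pics; python3 - <<'E'
from cell import ctrl
import cv2
for n in("top","side"):
    im=ctrl.get_image(n); cv2.imwrite(f"pics/{n}0.png",im[:,:,::-1])
    c=ctrl.calibration(n); print(n,c)
s=ctrl.read_state(); print(s, ctrl.grip_depth)
E
```

```text
top {'mtx': array([[457.76104627,   0.        , 279.42787509],
       [  0.        , 457.76104627, 212.16670548],
       [  0.        ,   0.        ,   1.        ]]), 'R': array([[-0.02046586, -0.99973719, -0.01032915],
       [-0.99371128,  0.02147791, -0.10989359],
       [ 0.11008656,  0.00801513, -0.99388969]]), 't': array([ 85.3144972 , 506.39346575, 996.92576516])}
side {'mtx': array([[538.23371409,   0.        , 285.297685  ],
       [  0.        , 538.23371409, 210.05991506],
       [  0.        ,   0.        ,   1.        ]]), 'R': array([[ 0.99368636, -0.1121681 ,  0.00239432],
       [-0.06000221, -0.54934425, -0.83343904],
       [ 0.09480058,  0.82803334, -0.55260623]]), 't': array([-495.68700025,  122.96491693, 1079.6726635 ])}
{'clock': 0.1, 'qpos': array([-1.35878108,  0.62924738,  0.03846802,  1.51825198, -0.02699972,
        0.9962974 , -0.01997292]), 'qd': array([-0.00044263, -0.0010095 , -0.00036327, -0.00180359,  0.0014894 ,
        0.00051298,  0.00022506]), 'tau': array([ 2.36531589e-03, -5.64517772e+01,  1.23025138e+00, -1.93971169e+01,
        1.13106650e-02,  5.44767041e-03, -1.05774896e-05]), 'eef_pos': array([178.09857091, 624.55322065, 230.49064558]), 'tool_rot': array([-3.13990741e+00,  3.01170942e-05,  2.86378621e+00]), 'force': array([1.21534818, 0.25629371, 0.29883769]), 'torque': array([-0.0405452 , -0.00377057, -0.00326042]), 'gripper_force': 0.0, 'width': 85.27663793067948} 18.700000000000003
```

View pics/top0.png

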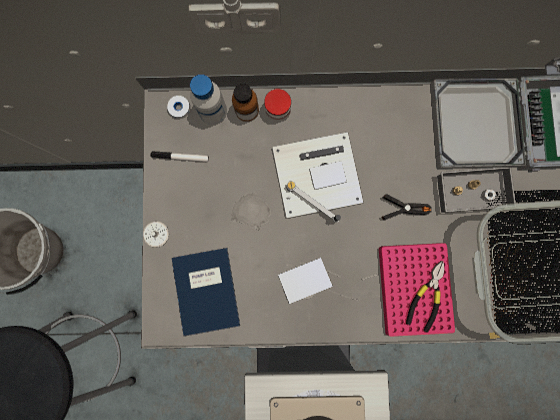

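View pics/side0.png

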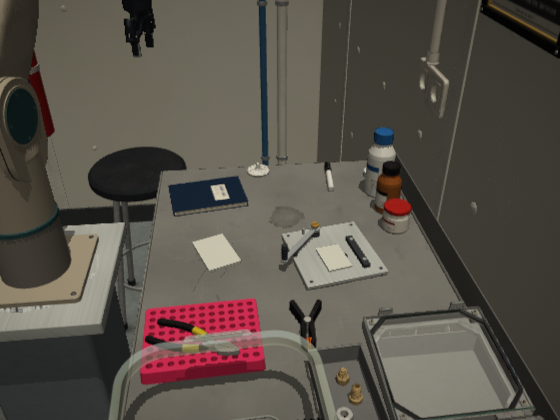

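Top view: the stage plate spans about (273..360, 133..218), with pivot screw near (291,186), thumb pin near (336,218), slide (308..346, 162..187) and stop bar near (321,153). The larger white card at (305,280) is the decoy. Next I'll measure on enlarged crops.

```bash
cat > h.py <<'E'
import numpy as np, cv2
from cell import ctrl
def ray(n,u,v,z):
    c=ctrl.calibration(n); K,R,t=c["mtx"],c["R"],c["t"]
    d=R.T@np.linalg.inv(K)@[u,v,1]; o=-R.T@t
    return o+d*(z-o[2])/d[2]
def tri(a,b):
    A=[];B=[]
    for n,(u,v) in(("top",a),("side",b)):
        c=ctrl.calibration(n); P=c["mtx"]@np.c_[c["R"],c["t"]]
        for p,k in((u,0),(v,1)): A.append(p*P[2,:3]-P[k,:3]);B.append(P[k,3]-p*P[2,3])
    return np.linalg.lstsq(np.array(A),np.array(B),rcond=None)[0]
E
python3 - <<'E'
from h import *
t=cv2.imread("pics/top0.png"); s=cv2.imread("pics/side0.png")
a=cv2.resize(t[125:225,265:365],None,fx=6,fy=6,interpolation=cv2.INTER_CUBIC)
cv2.imwrite("pics/tc.png",a)
b=cv2.resize(s[210:290,270:400],None,fx=6,fy=6,interpolation=cv2.INTER_CUBIC)
cv2.imwrite("pics/sc.png",b)
E
```

```text
(no output)
```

View pics/tc.png

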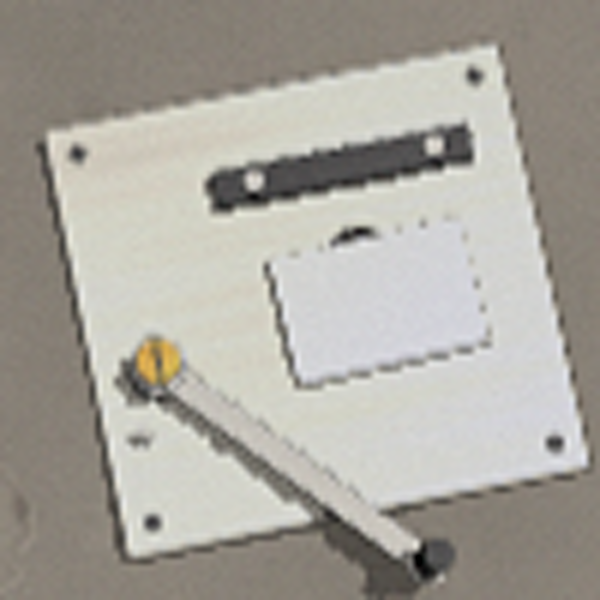

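View pics/sc.png

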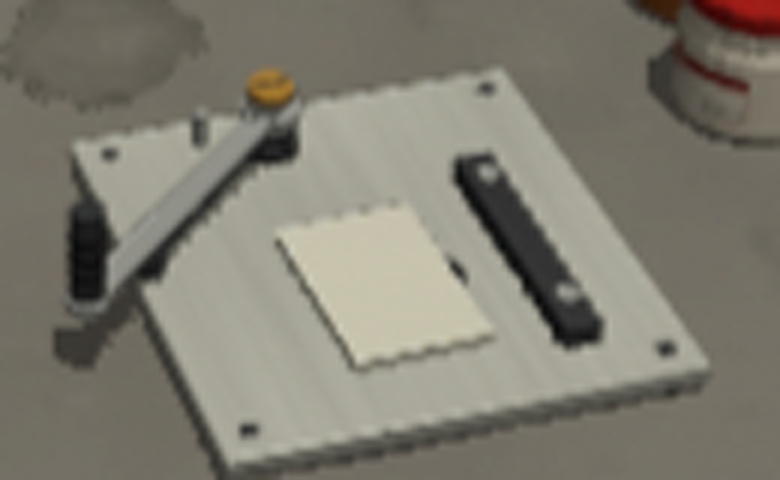

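Top crop: stage corners are (48,133), (495,45), (588,465) and (128,558), pivot (158,360), pin top about (437,556), slide corners (268,262), (460,215), (492,345), (300,387), and the stop's near face runs (212,212)-(472,160). Side crop: pivot (271,83), pin top (88,205).

```bash
python3 - <<'E'
from h import *
np.set_printoptions(precision=1,suppress=True)
T=lambda x,y:((x+.5)/6-.5+265,(y+.5)/6-.5+125)
S=lambda x,y:((x+.5)/6-.5+270,(y+.5)/6-.5+210)
c=[ray("top",*T(*p),12)[:2] for p in((48,133),(495,45),(588,465),(128,558))]
# stage coords: (80,110),(80,-70),(-90,-70),(-90,110)
m=np.array([(80,110),(80,-70),(-90,-70),(-90,110)],float);c=np.array(c)
M=c-c.mean(0);N=m-m.mean(0)
th=np.arctan2((N[:,0]*M[:,1]-N[:,1]*M[:,0]).sum(),(N*M).sum());R=np.array([[np.cos(th),-np.sin(th)],[np.sin(th),np.cos(th)]])
o=c.mean(0)-R@m.mean(0);print("stage yaw",np.degrees(th),o,"res",c-(m@R.T+o))
pv=R@[-22,85]+o
print("pivot from stage",pv,"top",ray("top",*T(158,360),41),"tri",tri(T(158,360),S(271,83)))
pin=ray("top",*T(437,556),66);print("pin",pin,"tri",tri(T(437,556),S(88,205)))
f=lambda p:R.T@(np.array(p[:2])-o)
print("stage frame pin",f(pin),"dist",np.linalg.norm(pin[:2]-pv))
print("pin angle rel -y",np.arctan2(*(np.array([1,-1])*(f(pin)-[-22,85]))))
for p in((268,262),(460,215),(492,345),(300,387)):print("slide",f(ray("top",*T(*p),17)))
for p in((212,212),(472,160)):print("stop",f(ray("top",*T(*p),12)), f(ray("top",*T(*p),22)))
E
```

```text
stage yaw 9.95057294918824 [603.8 -32.1] res [[-1.2 -2.6]
 [-1.5  1.4]
 [ 1.7  1.6]
 [ 1.1 -0.4]]
pivot from stage [567.4  47.8] top [567.9  47.7  41. ] tri [567.6  47.7  41. ]
pin [490.2 -50.2  66. ] tri [490.6 -50.1  66.5]
stage frame pin [-115.     1.8] dist 124.77680293843028
pin angle rel -y -0.8409749087059586
slide [11.4 35.1]
slide [ 14.9 -40.4]
slide [-36.6 -41.8]
slide [-38.2  32.9]
stop [35.6 51.8] [33.5 52.6]
stop [ 36.1 -50.2] [ 33.9 -48.4]
```

>>> carry_out(deltas=[0,0,9.35,0,0,0,-1,0,0,9.35,0,0,0,-1,0,0,9.35,0,0,0,-1,0,0,9.35,0,0,0,-1,0,0,9.35,0,0,0,-1,0,0,9.35,0,0,0,-1,0,0,9.35,0,0,0,-1,0,0,9.35,0,0,0,-1,0,0,9.35,0,0,0,-1,0,0,9.35,0,0,0,-1,0,0,9.35,0,0,0,-1,0,0,9.35,0,0,0,-1])

```text
clock: 1.6
eef_pos: [177.9, 624.8, 230.8]
tool_rot: [3.141, 0.001, 0.9]
force: [-0.3, 0.5, -0.2]
width: 85.4
gripper_force: 0.0
```

>>> carry_out(deltas=[0,0,0,-0.0167,0.0332,0,-1,0,0,0,-0.0167,0.0332,0,-1,0,0,0,-0.0167,0.0332,0,-1,0,0,0,-0.0167,0.0332,0,-1,0,0,0,-0.0167,0.0332,0,-1,0,0,0,-0.0167,0.0332,0,-1,0,0,0,-0.0167,0.0332,0,-1,0,0,0,-0.0167,0.0332,0,-1,0,0,0,-0.0167,0.0332,0,-1,0,0,0,-0.0167,0.0332,0,-1])

```text
clock: 2.85
eef_pos: [336.5, 287.6, 231.2]
tool_rot: [-3.142, 0.0, 0.906]
force: [0.5, 0.5, -0.8]
width: 85.7
gripper_force: 0.0
```

>>> carry_out(deltas=[0,0,0,-0.0167,0.0332,0,0,0,0,0,-0.0167,0.0332,0,0,0,0,0,-0.0167,0.0332,0,0,0,0,0,-0.0167,0.0332,0,0,0,0,0,-0.0167,0.0332,0,0,0,0,0,-0.0167,0.0332,0,0,0,0,0,-0.0167,0.0332,0,0,0,0,0,-0.0167,0.0332,0,0,0,0,0,-0.0167,0.0332,0,0,0,0,0,-0.0167,0.0332,0,0,0,0,0,0,0,0,0,0,0,0,0,0,0,0])

```text
clock: 4.35
eef_pos: [493.8, -46.8, 230.9]
tool_rot: [-3.14, 0.0, 0.906]
force: [0.0, 0.8, 0.3]
width: 42.6
gripper_force: 0.0
```

>>> carry_out(deltas=[0,0,0,-0.0048,-0.0007,0.02,0,0,0,0,0,0,0.025,0,0,0,0,0,0,0.025,0,0,0,0,0,0,0.025,0,0,0,0,0,0,0.025,0,0,0,0,0,0,0.025,0,0,0,0,0,0,0.02,0,0,0,0,0,0,0.015,0,0,0,0,0,0,0.012,0,0,0,0,0,0,0,0])

```text
clock: 5.6
eef_pos: [490.5, -50.5, 38.8]
tool_rot: [-3.14, 0.0, 0.906]
force: [-0.4, -0.6, 0.3]
width: 42.5
gripper_force: 0.0
```

```bash
python3 - <<'E'
from h import *
t=ctrl.get_image("top")[:,:,::-1];s=ctrl.get_image("side")[:,:,::-1]
a=cv2.resize(t[145:245,290:390],(500,500),interpolation=cv2.INTER_CUBIC)
b=cv2.resize(s[190:290,240:340],(500,500),interpolation=cv2.INTER_CUBIC)
cv2.imwrite("pics/p2.png",cv2.resize(np.hstack([a,b]),(800,400)))
E
```

```text
(no output)
```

View pics/p2.png

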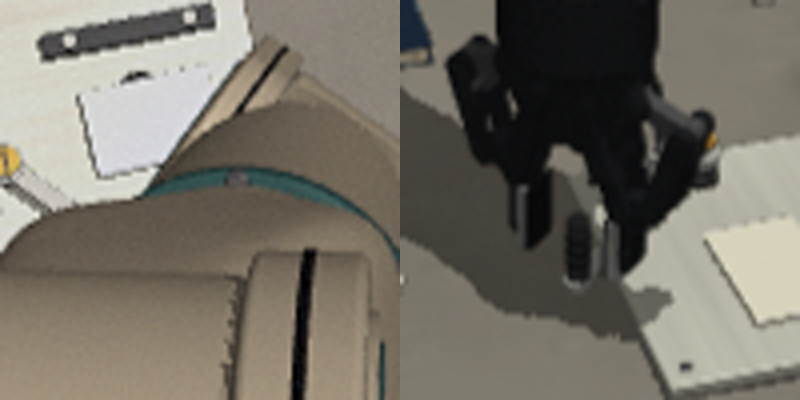

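>>> carry_out(deltas=[0,0,0,0,0,0.001,0.48,0,0,0,0,0,0,0.48,0,0,0,0,0,0,0.48,0,0,0,0,0,0,0.48])

```text
clock: 6.2
eef_pos: [491.0, -50.9, 38.4]
tool_rot: [3.142, -0.0, 0.906]
force: [0.2, -0.4, -1.0]
width: 22.2
gripper_force: 0.0
```

>>> carry_out(deltas=[0,0,-2,0,0.00436,0,0.48,0,0,-2,0,0.00436,0,0.48,0,0,-2,0,0.00436,0,0.48,0,0,-2,0,0.00436,0,0.48,0,0,-2,0,0.00436,0,0.48,0,0,-2,0,0.00436,0,0.48])

```text
clock: 6.95
eef_pos: [510.1, -63.2, 38.0]
tool_rot: [-3.134, -0.001, 1.118]
force: [-5.2, 4.3, 4.8]
width: 22.2
gripper_force: 3.2
```

>>> carry_out(deltas=[0,0,-2,0,0.00436,0,0.48,0,0,-2,0,0.00436,0,0.48,0,0,-2,0,0.00436,0,0.48,0,0,-2,0,0.00436,0,0.48,0,0,-2,0,0.00436,0,0.48,0,0,-2,0,0.00436,0,0.48,0,0,-2,0,0.00436,0,0.48,0,0,-2,0,0.00436,0,0.48,0,0,-2,0,0.00436,0,0.48,0,0,-2,0,0.00436,0,0.48,0,0,0,0,0,0,0.48,0,0,0,0,0,0,0.48])

```text
clock: 8.45
eef_pos: [551.8, -76.9, 37.9]
tool_rot: [-3.136, -0.002, 1.465]
force: [-3.7, 1.9, 4.1]
width: 22.2
gripper_force: 2.3
```

```bash
cat >> h.py <<'E'
def st():
    s=ctrl.read_state(); p=s["eef_pos"]; d=p[:2]-[567.7,47.7]; a=np.arctan2(d[1],d[0]); y=s["tool_rot"][2]
    t=np.array([-np.sin(a),np.cos(a)])
    print("t %.2f r %.2f qtcp %.4f yaw-phi %.3f z %.1f Ft %.2f Fr %.2f w %.2f g %.2f"%(s["clock"],np.hypot(*d),a+np.radians(80.05)+1,(y-a)-np.pi,p[2],s["force"][:2]@t,s["force"][:2]@(d/np.hypot(*d)),s["width"],s["gripper_force"]))
E
python3 - <<'E'
from h import *
st()
s=ctrl.get_image("side")[:,:,::-1]
cv2.imwrite("pics/p3.png",cv2.resize(s[190:300,260:410],(750,550),interpolation=cv2.INTER_CUBIC))
for i in range(3): st(); ctrl.get_image("side")
E
```

```text
t 8.45 r 125.60 qtcp 0.6998 yaw-phi 0.021 z 37.9 Ft -3.87 Fr -1.38 w 22.18 g 2.29
t 8.50 r 125.61 qtcp 0.6999 yaw-phi 0.021 z 37.9 Ft -4.25 Fr -2.02 w 22.35 g 2.34
t 8.55 r 125.62 qtcp 0.7000 yaw-phi 0.021 z 37.9 Ft -5.06 Fr -2.34 w 21.85 g 2.34
t 8.60 r 125.61 qtcp 0.7001 yaw-phi 0.021 z 37.9 Ft -4.68 Fr -1.93 w 22.15 g 2.34
```

View pics/p3.png

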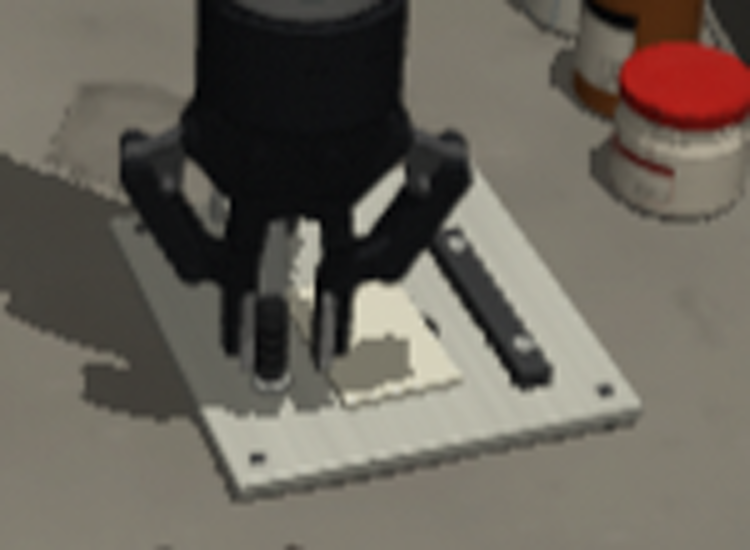

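The pin is caged and moving, and the nose is approaching the slide's near edge at about (340,400) in this crop. I'll continue slowly.

>>> carry_out(deltas=[0,0,-2,0,0.00436,0,0.48,0,0,-2,0,0.00436,0,0.48,0,0,-2,0,0.00436,0,0.48,0,0,-1,0,0.00218,0,0.48,0,0,-1,0,0.00218,0,0.48,0,0,-1,0,0.00218,0,0.48,0,0,-0.5,0,0.0011,0,0.48,0,0,-0.5,0,0.0011,0,0.48])

```text
clock: 9.65
eef_pos: [572.6, -77.9, 37.8]
tool_rot: [-3.135, -0.003, 1.64]
force: [-6.3, 2.6, 5.4]
width: 22.4
gripper_force: 3.1
```

```bash
python3 - <<'E'
from h import *
st()
s=ctrl.get_image("side")[:,:,::-1]
cv2.imwrite("pics/p4.png",cv2.resize(s[190:300,260:410],(750,550),interpolation=cv2.INTER_CUBIC))
st()
E
```

```text
t 9.65 r 125.67 qtcp 0.8649 yaw-phi 0.030 z 37.8 Ft -6.23 Fr -2.87 w 22.38 g 3.14
t 9.70 r 125.66 qtcp 0.8665 yaw-phi 0.029 z 37.8 Ft -6.34 Fr -1.61 w 22.04 g 3.10
```

View pics/p4.png

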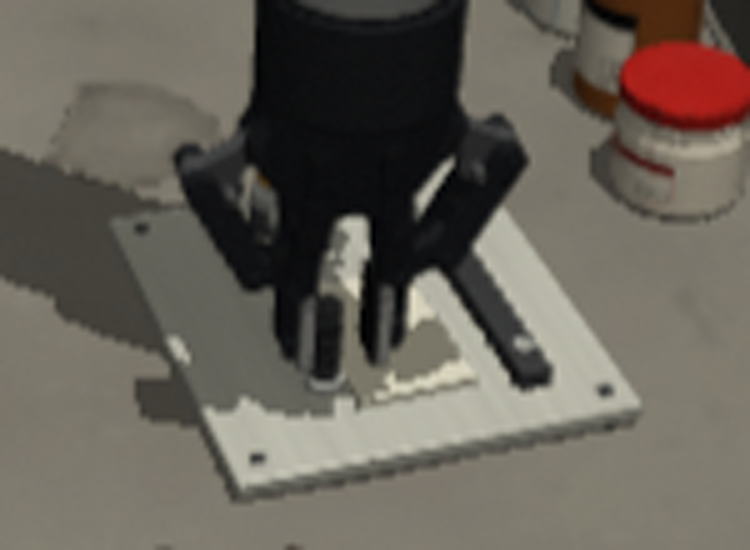

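The slide is now being pushed. Its far edge is at about (475,380) in the crop, and the stop is still clear.

>>> carry_out(deltas=[0,0,-0.5,0,0.0011,0,0.48,0,0,-0.5,0,0.0011,0,0.48,0,0,-0.5,0,0.0011,0,0.48,0,0,-0.5,0,0.0011,0,0.48,0,0,-0.5,0,0.0011,0,0.48])

```text
clock: 10.32
eef_pos: [578.0, -77.6, 37.8]
tool_rot: [-3.135, -0.003, 1.683]
force: [-6.8, 2.5, 4.3]
width: 22.1
gripper_force: 3.1
```

```bash
python3 - <<'E'
from h import *
st()
s=ctrl.get_image("side")[:,:,::-1]
cv2.imwrite("pics/p5.png",cv2.resize(s[210:290,290:390],(750,600),interpolation=cv2.INTER_CUBIC))
st()
E
```

```text
t 10.32 r 125.68 qtcp 0.9081 yaw-phi 0.031 z 37.8 Ft -6.56 Fr -3.03 w 22.12 g 3.15
t 10.38 r 125.74 qtcp 0.9102 yaw-phi 0.029 z 37.8 Ft -6.45 Fr -2.95 w 22.38 g 3.10
```

View pics/p5.png

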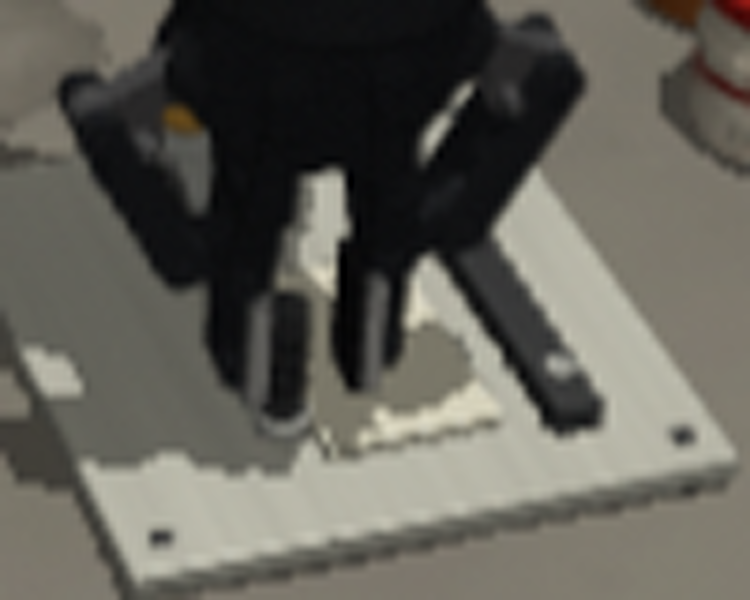

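The slide corner at (500,412) has roughly 10 mm left to the stop foot near (540,400).

>>> carry_out(deltas=[0,0,-0.5,0,0.0011,0,0.48,0,0,-0.5,0,0.0011,0,0.48,0,0,-0.5,0,0.0011,0,0.48,0,0,-0.5,0,0.0011,0,0.48,0,0,-0.5,0,0.0011,0,0.48])

```text
clock: 11.0
eef_pos: [583.4, -77.0, 37.8]
tool_rot: [-3.135, -0.003, 1.727]
force: [-6.5, 2.1, 4.6]
width: 22.1
gripper_force: 3.1
```

>>> carry_out(deltas=[0,0,-0.25,0,0.00055,0,0.48,0,0,-0.25,0,0.00055,0,0.48,0,0,-0.25,0,0.00055,0,0.48])

```text
clock: 11.38
eef_pos: [585.0, -76.8, 37.8]
tool_rot: [-3.135, -0.003, 1.74]
force: [-7.1, 1.6, 4.1]
width: 22.6
gripper_force: 3.1
```

>>> carry_out(deltas=[0,0,-0.25,0,0.00055,0,0.48,0,0,-0.25,0,0.00055,0,0.48,0,0,-0.25,0,0.00055,0,0.48])

```text
clock: 11.75
eef_pos: [586.6, -76.6, 37.8]
tool_rot: [-3.135, -0.003, 1.753]
force: [-6.7, 1.2, 4.3]
width: 22.3
gripper_force: 3.1
```

```bash
python3 -c "from h import *;st()"
```

```text
t 11.75 r 125.69 qtcp 0.9772 yaw-phi 0.031 z 37.8 Ft -6.49 Fr -2.21 w 22.29 g 3.14
```

>>> carry_out(deltas=[0,0,-0.25,0,0.00055,0,0.48,0,0,-0.25,0,0.00055,0,0.48,0,0,-0.25,0,0.00055,0,0.48])

```text
clock: 12.12
eef_pos: [588.3, -76.3, 37.8]
tool_rot: [-3.135, -0.003, 1.766]
force: [-6.4, 2.2, 5.3]
width: 22.2
gripper_force: 3.1
```

>>> carry_out(deltas=[0,0,-0.25,0,0.00055,0,0.48,0,0,-0.25,0,0.00055,0,0.48])

```text
clock: 12.38
eef_pos: [589.3, -76.1, 37.8]
tool_rot: [-3.135, -0.003, 1.775]
force: [-6.4, 1.0, 5.2]
width: 21.8
gripper_force: 3.1
```

```bash
python3 - <<'E'
from h import *
st()
s=ctrl.get_image("side")[:,:,::-1]
cv2.imwrite("pics/p6.png",cv2.resize(s[210:290,290:390],(750,600),interpolation=cv2.INTER_CUBIC))
E
```

```text
t 12.38 r 125.71 qtcp 0.9992 yaw-phi 0.031 z 37.8 Ft -6.15 Fr -2.05 w 21.83 g 3.14
```

View pics/p6.png

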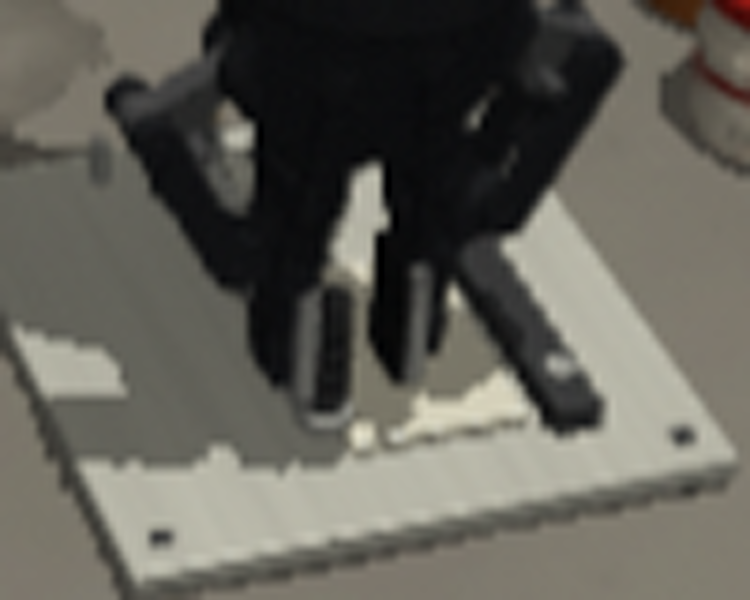

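The slide corner at (527,410) is now almost at the stop, about 2-3 mm away, so I'll use fine steps.

>>> carry_out(deltas=[0,0,-0.15,0,0.0003,0,0.48,0,0,-0.15,0,0.0003,0,0.48,0,0,-0.15,0,0.0003,0,0.48])

```text
clock: 12.8
eef_pos: [590.2, -75.9, 37.8]
tool_rot: [-3.135, -0.003, 1.783]
force: [-7.1, 1.8, 5.5]
width: 22.2
gripper_force: 3.1
```

>>> carry_out(deltas=[0,0,-0.15,0,0.0003,0,0.48,0,0,-0.15,0,0.0003,0,0.48])

```text
clock: 13.05
eef_pos: [590.8, -75.9, 37.8]
tool_rot: [-3.135, -0.003, 1.788]
force: [-6.8, 1.1, 4.9]
width: 22.0
gripper_force: 3.1
```

```bash
python3 -c "from h import *;st()"
```

```text
t 13.05 r 125.75 qtcp 1.0111 yaw-phi 0.032 z 37.8 Ft -6.45 Fr -2.34 w 22.03 g 3.11
```

>>> carry_out(deltas=[0,0,-0.15,0,0.0003,0,0.48,0,0,-0.15,0,0.0003,0,0.48])

```text
clock: 13.3
eef_pos: [591.4, -75.8, 37.8]
tool_rot: [-3.135, -0.003, 1.793]
force: [-6.5, 1.5, 5.5]
width: 22.5
gripper_force: 3.1
```

```bash
python3 -c "from h import *;st()"
```

```text
t 13.30 r 125.70 qtcp 1.0158 yaw-phi 0.033 z 37.8 Ft -6.13 Fr -2.75 w 22.54 g 3.11
```

>>> carry_out(deltas=[0,0,-0.15,0,0.0003,0,0.48,0,0,-0.15,0,0.0003,0,0.48])

```text
clock: 13.55
eef_pos: [592.0, -75.6, 37.8]
tool_rot: [-3.135, -0.003, 1.798]
force: [-6.7, 1.4, 5.4]
width: 22.3
gripper_force: 3.1
```

>>> carry_out(deltas=[0,0,-0.15,0,0.0003,0,0.48,0,0,-0.15,0,0.0003,0,0.48])

```text
clock: 13.8
eef_pos: [592.5, -75.5, 37.7]
tool_rot: [-3.135, -0.003, 1.803]
force: [-7.4, 0.6, 4.8]
width: 22.1
gripper_force: 3.1
```

```bash
python3 -c "from h import *;st()"
```

```text
t 13.80 r 125.70 qtcp 1.0250 yaw-phi 0.034 z 37.7 Ft -7.13 Fr -2.01 w 22.14 g 3.11
```

>>> carry_out(deltas=[0,0,-0.15,0,0.0003,0,0.48,0,0,-0.15,0,0.0003,0,0.48])

```text
clock: 14.05
eef_pos: [593.1, -75.4, 37.8]
tool_rot: [-3.135, -0.003, 1.809]
force: [-7.4, 0.7, 5.2]
width: 22.1
gripper_force: 3.1
```

>>> carry_out(deltas=[0,0,-0.15,0,0.0003,0,0.48,0,0,-0.15,0,0.0003,0,0.48])

```text
clock: 14.3
eef_pos: [593.7, -75.3, 37.7]
tool_rot: [-3.135, -0.003, 1.814]
force: [-7.8, 1.2, 4.4]
width: 22.4
gripper_force: 3.1
```

```bash
python3 -c "from h import *;st()"
```

```text
t 14.30 r 125.68 qtcp 1.0345 yaw-phi 0.035 z 37.7 Ft -7.39 Fr -2.74 w 22.37 g 3.11
```

>>> carry_out(deltas=[0,0,-0.15,0,0.0003,0,0.48,0,0,-0.15,0,0.0003,0,0.48])

```text
clock: 14.55
eef_pos: [594.3, -75.2, 37.8]
tool_rot: [-3.135, -0.003, 1.819]
force: [-6.9, 1.9, 4.5]
width: 22.1
gripper_force: 3.1
```

```bash
python3 -c "from h import *;st()"
```

```text
t 14.55 r 125.71 qtcp 1.0393 yaw-phi 0.035 z 37.8 Ft -6.32 Fr -3.34 w 22.15 g 3.11
```

>>> carry_out(deltas=[0,0,-0.15,0,0.0003,0,0.48,0,0,-0.15,0,0.0003,0,0.48])

```text
clock: 14.8
eef_pos: [594.7, -75.1, 37.7]
tool_rot: [-3.134, -0.003, 1.824]
force: [-6.9, 1.2, 5.3]
width: 22.3
gripper_force: 3.2
```

```bash
python3 -c "from h import *;st()"
```

```text
t 14.80 r 125.70 qtcp 1.0431 yaw-phi 0.037 z 37.7 Ft -6.50 Fr -2.69 w 22.26 g 3.23
```

>>> carry_out(deltas=[0,0,-0.15,0,0.0003,0,0.48,0,0,0,0,0,0,0.48])

```text
clock: 15.05
eef_pos: [595.0, -75.0, 37.7]
tool_rot: [-3.135, -0.003, 1.827]
force: [-6.9, 1.6, 5.0]
width: 22.2
gripper_force: 3.2
```

```bash
python3 -c "from h import *;st()"
```

```text
t 15.05 r 125.70 qtcp 1.0456 yaw-phi 0.037 z 37.7 Ft -6.42 Fr -3.04 w 22.21 g 3.17
```

>>> carry_out(deltas=[0,0,-0.15,0,0.0003,0,0.48,0,0,0,0,0,0,0.48])

```text
clock: 15.3
eef_pos: [595.3, -74.9, 37.7]
tool_rot: [-3.134, -0.003, 1.829]
force: [-6.4, 1.9, 4.9]
width: 22.4
gripper_force: 3.2
```

```bash
python3 -c "from h import *;st()"
```

```text
t 15.30 r 125.69 qtcp 1.0478 yaw-phi 0.037 z 37.7 Ft -5.80 Fr -3.20 w 22.36 g 3.18
```

>>> carry_out(deltas=[0,0,-0.15,0,0.0003,0,0.48,0,0,-0.15,0,0.0003,0,0.48])

```text
clock: 15.55
eef_pos: [595.7, -74.8, 37.7]
tool_rot: [-3.134, -0.003, 1.835]
force: [-7.5, 0.5, 5.1]
width: 22.7
gripper_force: 3.4
```

```bash
python3 -c "from h import *;st()"
```

```text
t 15.55 r 125.63 qtcp 1.0515 yaw-phi 0.039 z 37.7 Ft -7.24 Fr -2.15 w 22.69 g 3.39
```

>>> carry_out(deltas=[0,0,-0.15,0,0.0003,0,0.48,0,0,0,0,0,0,0.48])

```text
clock: 15.8
eef_pos: [595.9, -74.7, 37.7]
tool_rot: [-3.134, -0.003, 1.837]
force: [-8.4, -0.0, 5.8]
width: 22.0
gripper_force: 3.4
```

```bash
python3 - <<'E'
from h import *
st()
s=ctrl.get_image("side")[:,:,::-1]
cv2.imwrite("pics/p7.png",cv2.resize(s[210:290,290:390],(750,600),interpolation=cv2.INTER_CUBIC))
E
```

```text
t 15.80 r 125.62 qtcp 1.0530 yaw-phi 0.040 z 37.7 Ft -8.16 Fr -1.86 w 22.02 g 3.43
```

View pics/p7.png

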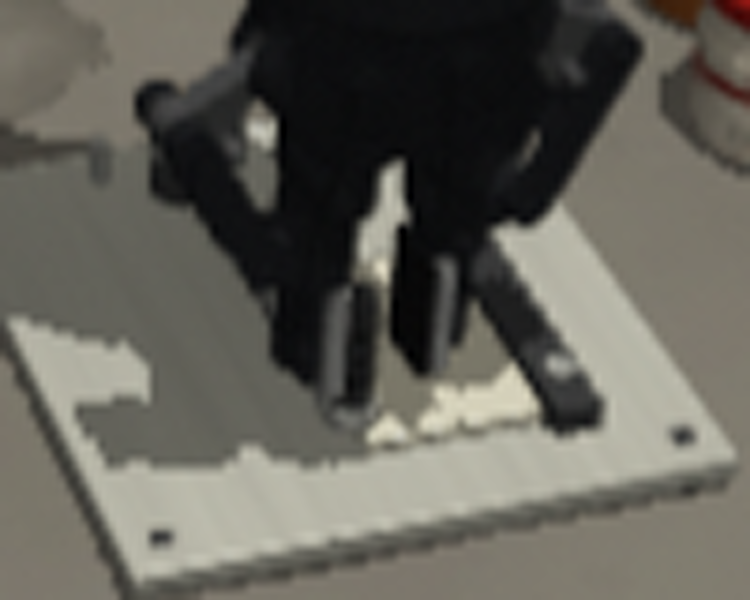

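The slide's edge is now against the stop at about (540,410). Force is rising, so I'll average readings between single steps.

```bash
cat >> h.py <<'E'
def av(n=10):
    F=[];G=[]
    for i in range(n):
        ctrl.get_image("side"); s=ctrl.read_state(); d=s["eef_pos"][:2]-[567.7,47.7]; t=np.array([-d[1],d[0]])/np.hypot(*d)
        F.append(s["force"][:2]@t);G.append(s["gripper_force"])
    st(); print("avg Ft %.2f +- %.2f g %.3f"%(np.mean(F),np.std(F)/n**.5,np.mean(G)))
E
python3 -c "from h import *;av()"
```

```text
t 16.35 r 125.66 qtcp 1.0526 yaw-phi 0.040 z 37.7 Ft -7.71 Fr -2.67 w 22.32 g 3.43
avg Ft -7.10 +- 0.14 g 3.430
```

>>> carry_out(deltas=[0,0,-0.15,0,0.0003,0,0.48,0,0,-0.15,0,0.0003,0,0.48])

```text
clock: 16.6
eef_pos: [596.1, -74.7, 37.7]
tool_rot: [-3.133, -0.003, 1.842]
force: [-8.0, 1.3, 6.2]
width: 22.4
gripper_force: 3.8
```

```bash
python3 -c "from h import *;av()"
```

```text
t 17.10 r 125.59 qtcp 1.0547 yaw-phi 0.043 z 37.7 Ft -8.21 Fr -2.07 w 22.33 g 3.72
avg Ft -7.56 +- 0.14 g 3.727
```

>>> carry_out(deltas=[0,0,-0.15,0,0.0003,0,0.48,0,0,-0.15,0,0.0003,0,0.48])

```text
clock: 17.35
eef_pos: [596.4, -74.5, 37.7]
tool_rot: [-3.133, -0.004, 1.848]
force: [-9.0, 0.7, 6.7]
width: 22.3
gripper_force: 4.1
```

```bash
python3 -c "from h import *;av()"
```

```text
t 17.85 r 125.59 qtcp 1.0569 yaw-phi 0.046 z 37.7 Ft -8.79 Fr -2.31 w 22.38 g 4.02
avg Ft -8.24 +- 0.12 g 4.027
```

>>> carry_out(deltas=[0,0,-0.15,0,0.0003,0,0.48,0,0,-0.15,0,0.0003,0,0.48])

```text
clock: 18.1
eef_pos: [596.6, -74.5, 37.7]
tool_rot: [-3.132, -0.004, 1.853]
force: [-9.7, 1.0, 6.8]
width: 22.0
gripper_force: 4.4
```

```bash
python3 -c "from h import *;av()"
```

```text
t 18.60 r 125.53 qtcp 1.0591 yaw-phi 0.049 z 37.7 Ft -8.74 Fr -2.21 w 22.12 g 4.33
avg Ft -8.70 +- 0.10 g 4.330
```

>>> carry_out(deltas=[0,0,-0.15,0,0.0003,0,0.48,0,0,0,0,0,0,0.48,0,0,0,0,-0.001,0,0.48,0,0,0,0,-0.002,0,0.48,0,0,0,0,-0.002,0,0.48,0,0,0,0,-0.002,0,0.48,0,0,0,0,0,0,0.48])

```text
clock: 19.48
eef_pos: [596.0, -76.6, 38.6]
tool_rot: [3.14, 0.001, 1.855]
force: [-0.4, 0.4, -0.1]
width: 22.1
gripper_force: 0.0
```

```bash
python3 -c "from h import *;av()"
```

```text
t 19.98 r 126.87 qtcp 1.0456 yaw-phi 0.065 z 38.3 Ft -0.14 Fr -0.26 w 22.05 g 0.00
avg Ft 0.09 +- 0.17 g 0.000
```

>>> carry_out(deltas=[0,0,0,0,-0.0015,0,0.48,0,0,0,0,-0.0015,0,0.48,0,0,0,0,0,0,0.48,0,0,0,0,0,0,0.48,0,0,0,0,0,0,0.48,0,0,0,0,0,0,0.48,0,0,0,0,0,0,0.48,0,0,0,0,0,0,0.48,0,0,0,0,0,0,0.48,0,0,0,0,0,0,0.48,0,0,0,0,0,0,0.48,0,0,0,0,0,0,0.48])

```text
clock: 21.48
eef_pos: [592.3, -77.0, 38.3]
tool_rot: [-3.142, -0.0, 1.855]
force: [-0.5, -0.2, -0.2]
width: 22.2
gripper_force: 0.0
```

```bash
python3 - <<'E'
from h import *
av()
a,b=[cv2.imread("pics/p7.png"),ctrl.get_image("side")[:,:,::-1]]
b=cv2.resize(b[210:290,290:390],(750,600),interpolation=cv2.INTER_CUBIC)
cv2.imwrite("pics/p8.png",b)
E
```

```text
t 21.98 r 127.11 qtcp 1.0218 yaw-phi 0.089 z 38.3 Ft -0.75 Fr 0.10 w 22.25 g 0.00
avg Ft -0.21 +- 0.15 g 0.000
```

View pics/p8.png

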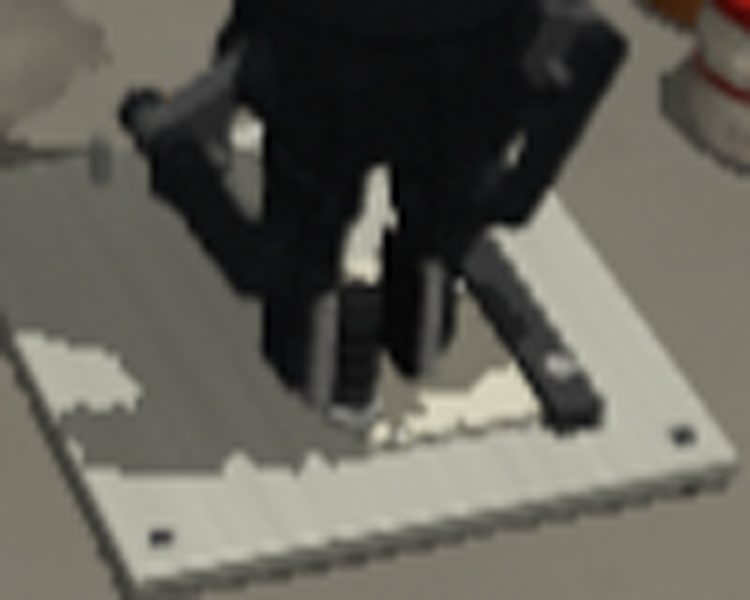

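The hand is off, with the pin standing clear between the pads. The slide's edge is still on the stop at (540,410) after about 2 s. Next I'll swing the clip back.

>>> carry_out(deltas=[0,0,2,0.001,-0.001,0,0.48,0,0,2,0.001,-0.002,0,0.48,0,0,2,0,-0.002,0,0.48,0,0,2,0,-0.003,0,0.48,0,0,2,0,-0.0044,0,0.48,0,0,2,0,-0.0044,0,0.48,0,0,2,0,-0.0044,0,0.48,0,0,2,0,-0.0044,0,0.48,0,0,2,0,-0.0044,0,0.48,0,0,2,0,-0.0044,0,0.48,0,0,2,0,-0.0044,0,0.48,0,0,2,0,-0.0044,0,0.48])

```text
clock: 23.52
eef_pos: [552.1, -76.5, 38.7]
tool_rot: [3.136, -0.001, 1.435]
force: [6.1, 2.6, -3.4]
width: 21.9
gripper_force: 3.1
```

```bash
python3 -c "from h import *;st()"
```

```text
t 23.52 r 125.22 qtcp 0.7011 yaw-phi -0.010 z 38.7 Ft 5.74 Fr -3.39 w 21.89 g 3.09
```

>>> carry_out(deltas=[0,0,2,0,-0.0044,0,0.48,0,0,2,0,-0.0044,0,0.48,0,0,2,0,-0.0044,0,0.48,0,0,2,0,-0.0044,0,0.48,0,0,2,0,-0.0044,0,0.48,0,0,2,0,-0.0044,0,0.48,0,0,2,0,-0.0044,0,0.48,0,0,2,0,-0.0044,0,0.48,0,0,2,0,-0.0044,0,0.48,0,0,2,0,-0.0044,0,0.48,0,0,2,0,-0.0044,0,0.48,0,0,2,0,-0.0044,0,0.48])

```text
clock: 25.02
eef_pos: [503.7, -61.1, 39.2]
tool_rot: [3.134, -0.003, 1.016]
force: [7.3, 0.0, 0.1]
width: 21.8
gripper_force: 3.0
```

```bash
python3 -c "from h import *;st()"
```

```text
t 25.02 r 126.28 qtcp 0.2946 yaw-phi -0.023 z 39.2 Ft 6.25 Fr -3.71 w 21.83 g 3.03
```

>>> carry_out(deltas=[0,0,2,0,-0.0044,0,0.48,0,0,2,0,-0.003,0,0.48,0,0,0,0,0,0,0.48,0,0,0,0,0.002,0,0.48,0,0,0,0,0.002,0,0.48,0,0,0,0,0.002,0,0.48,0,0,0,0,0.001,0,0.48,0,0,0,0,0,0,0.1,0,0,0,0,0,0,0.1,0,0,0,0,0,0,0.1])

```text
clock: 26.28
eef_pos: [498.6, -60.8, 38.3]
tool_rot: [-3.141, 0.0, 0.947]
force: [0.0, -0.8, -0.7]
width: 38.7
gripper_force: 0.0
```

>>> carry_out(deltas=[0,0,0,0,0,-0.01,0.1,0,0,0,0,0,-0.02,0.1,0,0,0,0,0,-0.03,0.1,0,0,0,-0.04,0,-0.03,0.1,0,0,0,-0.04,-0.03,-0.03,0.1,0,0,0,-0.02,-0.04,-0.02,0.1,0,0,0,0,-0.04,0,0.1,0,0,0,0,-0.04,0,0.1,0,0,0,0,-0.04,0,0.1,0,0,0,0,-0.04,0,0.1,0,0,0,0,0,0,0.1])

```text
clock: 27.65
eef_pos: [285.4, -30.8, 175.2]
tool_rot: [-3.084, 0.014, 0.946]
force: [-0.2, -1.0, -0.6]
width: 38.6
gripper_force: 0.0
```

```bash
python3 - <<'E'
from h import *
st()
t=ctrl.get_image("top")[:,:,::-1];s=ctrl.get_image("side")[:,:,::-1]
a=cv2.resize(t[125:225,265:365],(600,600),interpolation=cv2.INTER_CUBIC)
b=cv2.resize(s[210:290,270:380],(500,364),interpolation=cv2.INTER_CUBIC)
c=np.zeros((600,1100,3),np.uint8);c[:,:600]=a;c[:364,600:]=b
cv2.imwrite("pics/p9.png",cv2.resize(c,(800,436)))
E
```

```text
t 27.65 r 293.01 qtcp -0.4731 yaw-phi 0.674 z 175.2 Ft 0.89 Fr 0.41 w 38.58 g 0.00
```

View pics/p9.png

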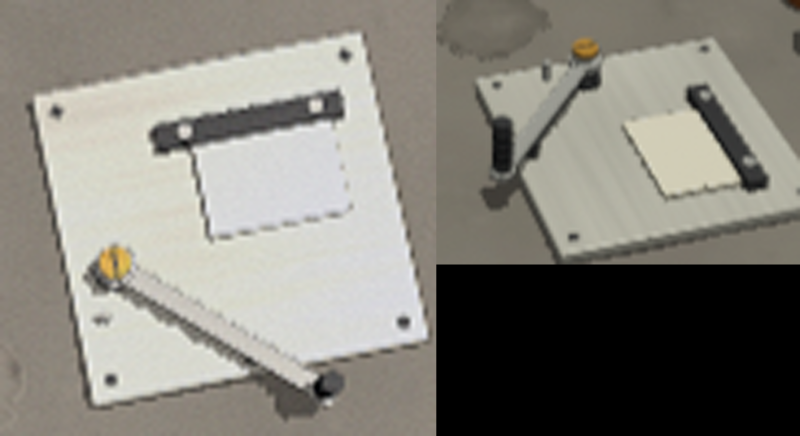

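The slide lies flush along the stop at (195..340, 150..125). The clip is back near its parked angle with its pin at (328,383), and the arm is clear, so I'm handing in.

```bash
python3 -c "
from cell import ctrl
print(abs(ctrl.read_state()['qd']).max()); print(ctrl.finish_job())"
```

```text
0.05744482527194725
the job is handed in; nothing more can be done
None
```

I handed in the job at about 28 s: the clip held the slide flush against the back stop by itself for about 2 s at an estimated 3.5–4 N, then I swung it back to roughly 0.3 rad; the final picture shows the slide still flush and the arm clear, but the hand-in returned no verdict.

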